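# Rake the lost scale weight out from under the cheese riser

## Task

A brass scale weight has slid in under the clear riser. Lift the rake out of its cradle, where only its steel middle block can be gripped, lay it flat on the table and let go; then take it again farther back, by the handle, so that it reaches, and drag the weight right out from under the riser with its hooked end. Leave the rake lying flat on the table and press the weight fully home, flat, into the empty pocket of the foam in the weight box, without shifting the cheeses on the riser or the jar.

Things in the scene. Friction and masses are not known exactly. Their poses are not given: they have to be found in the camera images.
- riser: Clear acrylic display riser, fixed, 260 mm wide, 240 deep, two cheeses on top at the back. Origin: on the table, middle of its open front edge; x points in under it, y left (wall to wall -124 to 124), z up. Front open; sides and back closed by 6 mm walls. Underside 47, top face 53 mm above the table.
- weight: Brass block weight, about 150 g, loose, starts flat on the table under the riser, 100 to 145 mm deep. Slab 40 (its x) x 24 (its y) x 14 mm high, with a gripping rib 30 (x) x 12 (y) mm on top, from 14 to 27 mm high. Origin: centre of the underside; z up.
- cradle: Light wooden cradle, fixed, same origin and axes as the rake lying in it at the start (rake's underside 6 mm above the table). Base 4 mm thick. From x -215 to -75 mm walls 16 mm thick and 32 mm high, flush with the handle's top and 4 mm beside it, hide the handle. Nothing stands beside the rake's middle block. Lift the rake straight up.
- rake: Loose flat steel rake, 250 g. Origin: underside of its middle block (40 long, 20 wide, 18 high; centre of mass within 10); x to the hooked end. Bar 20 wide, 5 thick, x -200 to 145. Wooden handle 120 long, 22 wide, 26 high, centred at x -140. Hook: lip square to the bar, 10 thick (x 135 to 145), 14 high, y 10 to -50, so it sticks out 40 on the -y side. All undersides flush; slides flat. mm.
- rake_hook (a point): Point on the rake at x = 135 mm, y = -30 mm, 7 mm above its underside: middle of the inner (handle-side) face of the projecting lip, which drags the weight.
- weight_box: Open wooden box with dark foam, fixed, 190 (x) x 110 (y) mm, walls 6 mm thick, 32 mm high. Origin: centre of the underside, on the table. Foam top 26 mm above the table. Two other weights are home in it at x = -60 and 60 mm, ribs up to 39 mm above the table. The empty pocket is in the middle.
- pocket (a point): Centre of the empty pocket's floor, 12 mm above the table, axes of the weight box (x along the pocket). Pocket 46 x 29 mm, 14 deep: a weight that is home has its slab flush with the foam, rib above; either way round. Springy round foam lips on the long sides leave 21 mm and grip the 24 mm slab; pressing home takes about 5 to 12 N, it does not fall in by itself.
- cheese_a: Small white cheese, 72 mm across, 34 mm high, standing loose on the riser; bystander. Origin: centre of underside.
- cheese_b: Small pale cheese, same size, standing loose on the riser; bystander.
- jar: Amber glass jar, 58 mm across, 85 mm high, loose on the table; bystander.

How it is judged:
By the outcome, as a careful person would: the job done as asked, in the order asked, and still so for the second after the job is handed in, with the robot touching nothing.
It also fails if it takes over 66 s, if anything falls off the work surface, if the arm or the gripper's body presses on something with over 40 N, if the wrist force passes 120 N, or if a joint passes its speed limit or range.

## Robot

A 6-joint arm with a two-finger parallel gripper is mounted at the origin on the work surface. World frame = base frame: x ahead of the robot, y to its left, z up, the work surface at z = 0. Lengths are in mm, angles in rad, forces in N, time in s.
With the tool pointing down it reaches from about 325 to 850 mm from the base axis. Payload 4.4 kg.
Tool frame: the origin (TCP) lies midway between the tips of the shut fingers; the grasp point (between the pads) lies 19 mm behind it; x points along the fingers, y is the direction in which the jaws open and shut, and the axes are right-handed (so a half turn about x gives the same grasp; the last joint's range is limited). The gripper opens to 94 mm and grips with 3 to 60 N. Pads are 16 mm wide; open, the fingers measure 119 mm over their backs; the gripper's body (75 mm by 177 mm) begins 78 mm behind the grasp point.
Start: joints at [-1.292, 0.207, 1.542, -0, 1.393, -0.15], TCP at [239.584, -522.711, 205.447] pointing down, gripper open.
Joint ranges: [-2.73, 2.73], [-0.86, 2.22], [0.23, 2.46], [-1.11, 4.25], [0.08, 2.63], [-2.82, 2.82]. Speed limits (rad/s): [2.79, 2.79, 3.14, 3.14, 3.14, 3.14].

## Interface

Orientations are given as a rotation vector (axis times angle).
In Python, from cell import manip gives the robot as it stands. The module is installed in compiled form; this text tells all that it offers. Calls block until the motion is done:
- manip.move_to(position, orientation): joint-space move of the TCP to a pose.
- manip.move_linear(position, max_speed=150, rotation=None, force_limit=None): straight line of the TCP; rotation=None keeps the orientation; max_speed is the mean speed in mm/s. With force_limit (N) it stops when the force on the tool has changed by that much, and returns True; else False.
- manip.movej(angles): joint-space move.
- manip.open() and manip.gripper_close(): open the fingers fully, or close them until they stop; the grip force is fixed at half the most.
- manip.wait(seconds).
- manip.ik(position, orientation): joint angles nearest the present ones, or None.
- manip.observe(): the state.
- manip.snapshot(name): name is "scene" or "top" or "wrist"; returns a dict with "pixels" (400x640x3 uint8, red, green, blue), "vertical_fov" (degrees; the focal length in pixels is half the picture's height over the tangent of half this angle, whatever the lens; pixels are square), "cx", "cy" (the principal point, pixels), "k1" (the pictures are not rectified: a ray, as slopes to the right and down, at radius r is drawn at 1 + k1 r^2 times it, then the intrinsics apply), "extrinsics" (4x4, takes a point from camera to world coordinates); the wrist camera has in their place "tool_from_camera" (4x4, takes a point from camera to tool coordinates, whose origin is the TCP and whose axes are the tool frame's). Camera axes: x right, y down, z forward; pixel columns grow to the right and rows downward; lengths in mm; the calibration is good to about 2 mm. A picture is of the moment at which its call begins: read the wrist's pose just before it. There is no depth.
A pose or a line that the arm cannot do raises manip.Unreachable and nothing moves.
- manip.finish_job(): hands the job in, once; it reports no verdict.
The state is a dict: "time_s": time; "joint_positions": joint angles; "qd": joint speeds; "joint_efforts": joint torques, N m; "eef_pos": TCP position; "ee_rot": TCP orientation; "ft_force": force on the tool from outside, world axes, zero at the start; "ft_torque": the same for the moment, N m; "opening": finger opening in mm.
Only numpy, scipy, OpenCV 4.12 (cv2) and the standard library are available. Lean on these libraries where they do the work, as an engineer would, in place of code of your own. Each camera call takes 0.05 s, during which the arm holds its last target.

## Working session

There is one attempt and no reset: what is moved stays moved. The work goes in short steps, each a Python script; the robot and the scene stay as the last script left them, time stands still between calls to the robot, and variables do not carry over. Pictures are saved under pics/ and viewed, and the job is handed in when it is done.

```bash
mkdir -p pics; cat > h.py <<'E'
import numpy as np, cv2, json
from cell import manip
from scipy.spatial.transform import Rotation as R
def snap(n,fn):
    s0=manip.observe(); s=manip.snapshot(n)
    cv2.imwrite('pics/'+fn+'.png',cv2.cvtColor(s['pixels'],cv2.COLOR_RGB2BGR))
    d={k:s[k] for k in s if k!='pixels'}
    if n=='wrist':
        T=np.eye(4);T[:3,:3]=R.from_rotvec(s0['ee_rot']).as_matrix();T[:3,3]=s0['eef_pos']
        d['extrinsics']=T@np.array(s['tool_from_camera'])
    np.save('pics/'+fn+'.npy',d,allow_pickle=True)
    return s,d
def load(fn): return np.load('pics/'+fn+'.npy',allow_pickle=True).item()
def K(d):
    f=200/np.tan(np.radians(d['vertical_fov'])/2)
    return np.array([[f,0,d['cx']],[0,f,d['cy']],[0,0,1.]]),np.array([d['k1'],0,0,0.])
def p2w(d,uv,z):
    k,dist=K(d);E=np.array(d['extrinsics'])
    uv=np.atleast_2d(np.array(uv,float)); n=cv2.undistortPoints(uv[:,None],k,dist)[:,0]
    r=np.c_[n,np.ones(len(n))]@E[:3,:3].T; o=E[:3,3]
    z=np.broadcast_to(z,len(uv))
    return o+r*((z-o[2])/r[:,2])[:,None]
def w2p(d,P):
    k,dist=K(d);E=np.linalg.inv(np.array(d['extrinsics']))
    rv=cv2.Rodrigues(E[:3,:3])[0]
    return cv2.projectPoints(np.atleast_2d(np.array(P,float)),rv,E[:3,3],k,dist)[0][:,0]
def down(jaw): # jaw: world angle of tool y axis
    x=np.array([0,0,-1.]);y=np.array([np.cos(jaw),np.sin(jaw),0]);z=np.cross(x,y)
    return R.from_matrix(np.c_[x,y,z]).as_rotvec()
E
python3 - <<'E'
from h import *
for n in('scene','top','wrist'):
    s,d=snap(n,n+'0'); print(n,d)
print(manip.observe())
E
```

```text
scene {'vertical_fov': 42.90223915353637, 'cx': 317.751351976114, 'cy': 204.11651817180953, 'k1': -0.11760278136103092, 'extrinsics': array([[-2.46510620e-01,  7.74679455e-01, -5.82326589e-01,
         1.27862020e+03],
       [ 9.69119176e-01,  2.00990833e-01, -1.42866050e-01,
         1.29441786e+02],
       [ 6.36691312e-03, -5.99561863e-01, -8.00303090e-01,
         1.03571828e+03],
       [ 0.00000000e+00,  0.00000000e+00,  0.00000000e+00,
         1.00000000e+00]])}
top {'vertical_fov': 50.946218817352246, 'cx': 312.8711779143978, 'cy': 202.63100924209823, 'k1': -0.03143096174768868, 'extrinsics': array([[-1.44802875e-02, -9.97030809e-01,  7.56299334e-02,
         5.17637839e+02],
       [-9.99761412e-01,  1.31997918e-02, -1.74036059e-02,
        -3.92558681e+01],
       [ 1.63536319e-02, -7.58638982e-02, -9.96984066e-01,
         1.09691310e+03],
       [ 0.00000000e+00,  0.00000000e+00,  0.00000000e+00,
         1.00000000e+00]])}
wrist {'vertical_fov': 61.93987635566431, 'cx': 318.25579036262394, 'cy': 197.34962660505488, 'k1': -0.00815158384046169, 'tool_from_camera': array(
[... 677 characters left out ...]
000000e+00]])}
{'time_s': 0.15, 'joint_positions': array([-1.29153673e+00,  2.07217816e-01,  1.54257687e+00, -8.76407054e-06,
        1.39349279e+00, -1.50454677e-01]), 'qd': array([ 1.19661277e-03, -4.35055904e-03, -4.38530607e-03, -2.00542266e-05,
       -1.62289330e-03,  9.89573393e-04]), 'joint_efforts': array([-4.91973719e-05, -3.71319115e+01, -2.81810457e+01,  6.98143523e-02,
        3.27694940e-02, -9.80921277e-05]), 'eef_pos': array([ 239.39465415, -522.13508774,  204.58440854]), 'ee_rot': array([ 1.98447795,  0.43480869, -1.984717  ]), 'ft_force': array([ 1.00438915, -0.6677758 , -0.15677993]), 'ft_torque': array([-0.04490955, -0.00757225,  0.04317039]), 'opening': 93.8775932053329}
```

View pics/scene0.png

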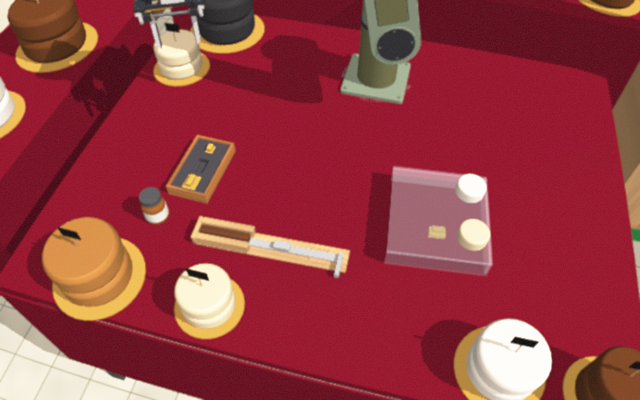

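View pics/top0.png

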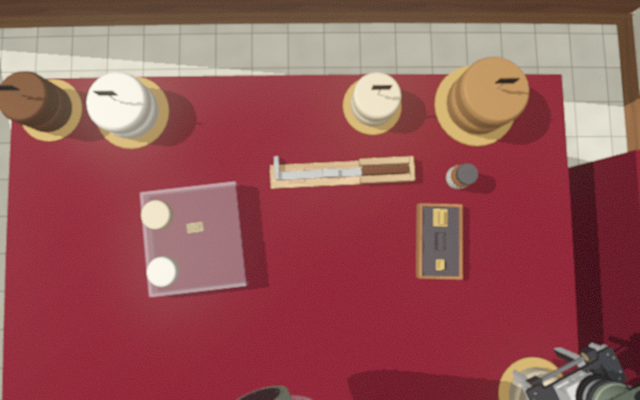

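View pics/wrist0.png

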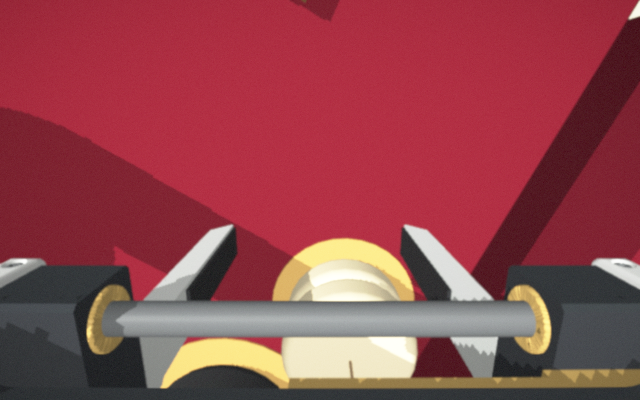

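```bash
python3 - <<'E'
from h import *
t=cv2.imread('pics/top0.png')
cv2.imwrite('pics/t_a.png',cv2.resize(t[145:305,255:495],None,fx=3.3,fy=3.3,interpolation=cv2.INTER_CUBIC))
cv2.imwrite('pics/t_b.png',cv2.resize(t[170:310,130:260],None,fx=4,fy=4,interpolation=cv2.INTER_CUBIC))
s=cv2.imread('pics/scene0.png')
cv2.imwrite('pics/s_a.png',cv2.resize(s[120:290,130:360],None,fx=3.4,fy=3.4,interpolation=cv2.INTER_CUBIC))
cv2.imwrite('pics/s_b.png',cv2.resize(s[155:285,370:505],None,fx=4,fy=4,interpolation=cv2.INTER_CUBIC))
E
```

```text
(no output)
```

View pics/t_a.png

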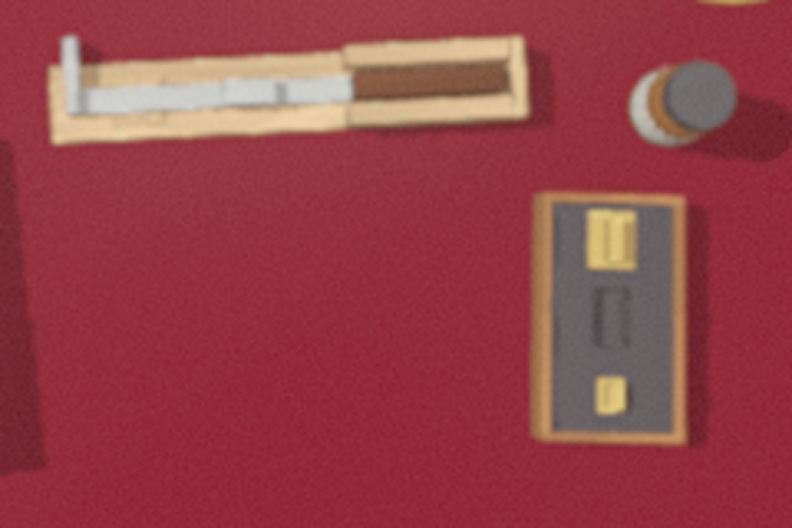

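View pics/t_b.png

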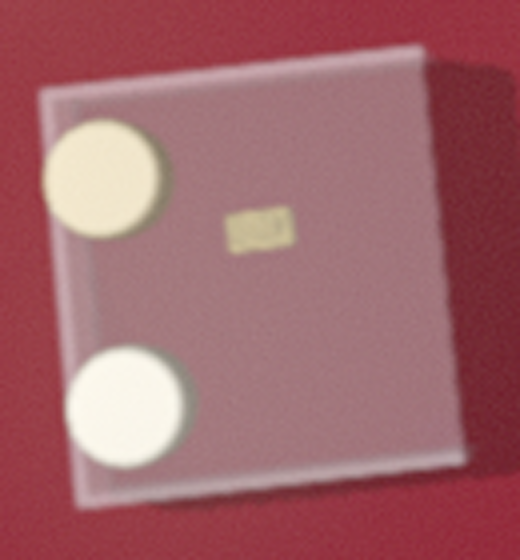

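View pics/s_a.png

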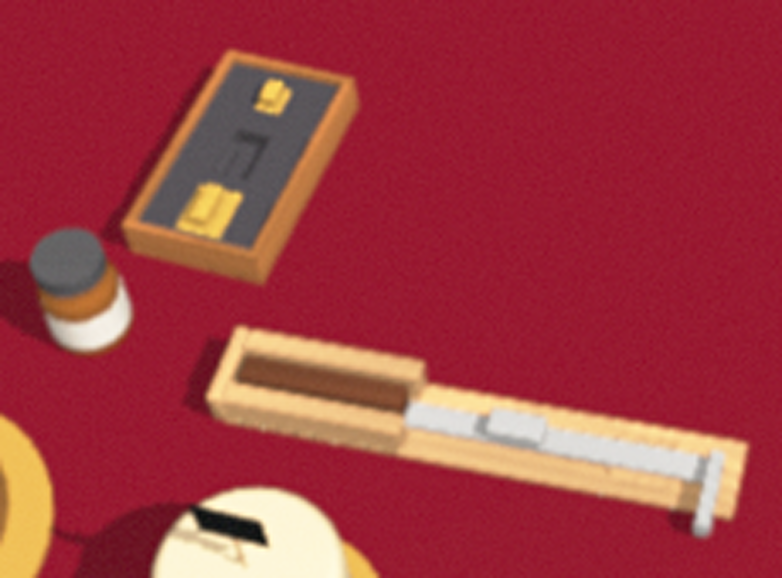

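View pics/s_b.png

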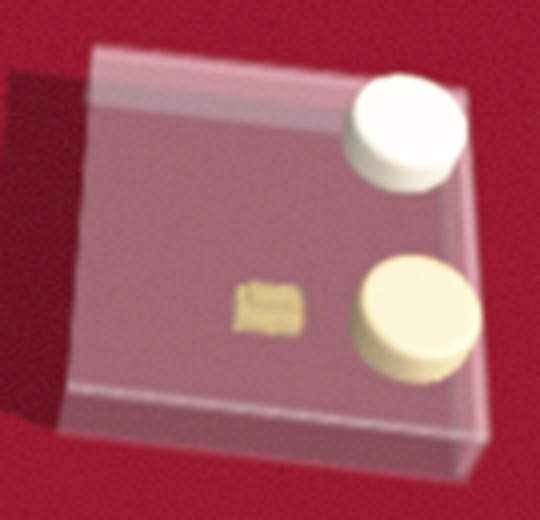

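```bash
cat > fit.py <<'E'
from h import *
from scipy.optimize import least_squares
def up(p,s,off): return (np.array(p,float)+.5)/s-.5+np.array(off)
def fit(obs,x0):  # obs: list of (d, pts_local Nx3, uv)
    def f(q):
        r=[]
        for d,P,uv in obs:
            P=np.array(P,float);c,s=np.cos(q[2]),np.sin(q[2])
            W=np.c_[q[0]+c*P[:,0]-s*P[:,1],q[1]+s*P[:,0]+c*P[:,1],P[:,2]]
            r.append((w2p(d,W)-uv).ravel())
        return np.concatenate(r)
    o=least_squares(f,x0,x_scale=[1,1,.01],loss='soft_l1');
    return o.x,f(o.x).reshape(-1,2)
E
python3 - <<'E'
from fit import *
T=load('top0');S=load('scene0')
ta=lambda p:up(p,3.3,(255,145));tb=lambda p:up(p,4,(130,170))
sa=lambda p:up(p,3.4,(130,120));sb=lambda p:up(p,4,(370,155))
def run(name,P,tp,sp,x0):
    for lab,o in(('top',[(T,P,tp)]),('scene',[(S,P,sp)]),('both',[(T,P,tp),(S,P,sp)])):
        q,r=fit(o,x0);print(name,lab,q.round(3),r.round(1).tolist() if lab!='both' else np.abs(r).max())
P=[(0,130,53),(0,-130,53),(240,-130,53),(240,130,53)]
run('riser',P,tb([(466,462),(422,47),(40,90),(78,505)]),sb([(95,47),(70,385),(488,438),(467,90)]),[500,100,1.6])
P=[(-95,55,32),(-95,-55,32),(95,-55,32),(95,55,32)]
run('box',P,ta([(533,441),(688,443),(686,196),(533,192)]),sa([(357,79),(230,50),(125,228),(264,258)]),[450,-300,0])
P=[(-75,-31,32),(-215,-31,32),(-215,31,32),(-75,31,32),(0,0,24)]
run('cradle',P,ta([(345,44),(525,37),(528,117),(347,125),(251,92)]),sa([(403,435),(210,400),(238,327),(425,360),(515,423)]),[580,0,1.6])
P=[(0,0,24),(145,-50,20),(135,-50,20)]
run('rake',P,ta([(251,92),(62,38),(78,37)]),sa([(515,423),(706,527),(692,522)]),[580,0,1.6])
P=[(-20,12,14),(-20,-12,14),(20,-12,14),(20,12,14)]
run('weight',P,tb([(296,245),(290,206),(225,212),(230,253)]),sb([(235,285),(235,330),(303,335),(302,285)]),[520,200,1.6])
print('jar',p2w(T,ta([(700,96)]),85),p2w(S,sa([(67,257)]),85))
print('cheese',p2w(T,tb([(103,178),(127,405)]),87),p2w(S,sb([(418,302),(410,119)]),87))
E
```

```text
riser top [524.732 122.48    1.673] [[0.1, 0.2], [0.1, -0.6], [0.0, -0.3], [-0.2, 0.7]]
riser scene [524.359 124.576   1.672] [[-0.1, -0.8], [-0.6, 0.4], [0.5, 0.3], [0.1, -0.3]]
riser both [524.596 123.48    1.672] 1.0700806814005546
box top [ 4.96649e+02 -3.79080e+02 -3.60000e-02] [[1.8, -0.2], [-2.2, -0.1], [-1.9, 0.1], [2.1, 0.3]]
box scene [ 4.96311e+02 -3.78089e+02 -2.30000e-02] [[-0.3, -0.3], [0.1, 0.5], [0.9, -0.3], [-0.5, 0.2]]
box both [ 4.96517e+02 -3.78266e+02 -2.80000e-02] 2.4548249359611987
cradle top [ 677.322 -104.656    1.604] [[-0.0, 0.5], [-0.6, 0.3], [0.1, -0.2], [0.7, -0.2], [-0.2, -0.4]]
cradle scene [ 676.413 -102.804    1.618] [[-0.5, -0.1], [-0.5, -0.3], [-0.1, 0.2], [0.2, 0.4], [1.3, -0.2]]
cradle both [ 676.949 -103.834    1.609] 1.0635522540111424
rake top [ 676.258 -105.271    1.602] [[0.1, 0.0], [0.5, -0.1], [-0.5, 0.1]]
rake scene [ 677.116 -106.35     1.611] [[-0.3, -0.2], [0.2, -0.2], [0.0, 0.4]]
rake both [ 676.682 -105.882    1.607] 0.6210924170611065
weight top [541.3   246.628   1.676] [[-0.7, -0.3], [-0.2, 0.2], [0.6, 0.5], [0.3, -0.4]]
weight scene [544.619 247.953   1.719] [[0.1, 1.4], [0.4, -1.7], [-0.1, -1.6], [-0.4, 2.8]]
weight both [541.765 247.261   1.695] 2.8816572164361673
jar [[ 660.54746345 -435.97088568   85.        ]] [[ 662.23773711 -436.48626044   85.        ]]
cheese [[571.55404638 322.13488097  87.        ]
 [436.07070824 306.23165306  87.        ]] [[570.61565667 322.51163211  87.        ]
 [435.81909326 308.83587843  87.        ]]
```

```bash
python3 - <<'E'
from h import *
yaw=1.606; c=np.array([676.7,-105.5])
for j in (yaw-np.pi/2,yaw+np.pi/2):
    print(manip.ik([*c,200],down(j)))
best=min((yaw-np.pi/2,yaw+np.pi/2),key=lambda j: abs(q[5]) if (q:=manip.ik([*c,200],down(j))) is not None else 9)
print(best)
manip.move_to([*c,200],down(best))
s,d=snap('wrist','w1'); o=manip.observe();print(o['time_s'],o['eef_pos'],o['ft_force'])
E
```

```text
[-0.28085579  0.44139964  1.24738355  0.          1.45280946 -0.31605947]
None
0.035203673205103536
2.3667 [ 676.4212993  -106.87696145  200.1149323 ] [-0.78135481 -0.15078777  0.72586782]
```

View pics/w1.png

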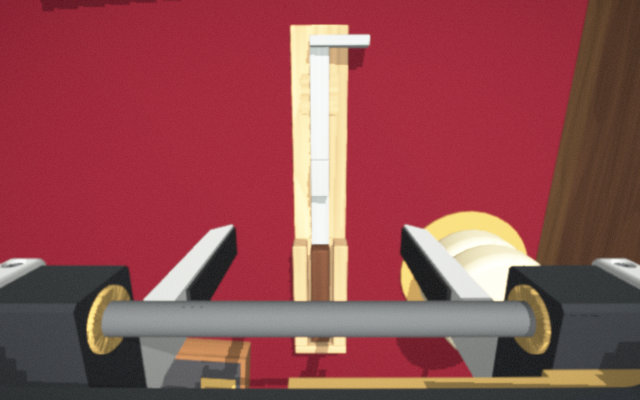

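```bash
python3 - <<'E'
from h import *
W=load('w1');T=load('top0');S=load('scene0')
print('block',p2w(W,[(320,177)],24),p2w(W,[(312.5,178),(328,178)],24),p2w(W,[(320,159),(319.5,196)],24))
print('hook tip, base',p2w(W,[(369,36),(310,36),(369,45)],20), 'bar y at', p2w(W,[(312,120),(327,120),(312,230),(328,230)],11))
print('cradle wall',p2w(W,[(294,352),(345,352),(345,240),(294,240)],32))
for z in(0,): print('cake base',p2w(T,[(372,133),(343,105),(403,105)],0))
for z in (40,60,80,100): print(z,'cake top row',p2w(T,[(376,122),(351,98)],z).round(),p2w(W,[(401,265)],z).round(), p2w(S,[(203,268)],z).round())
print('box rim',p2w(W,[(250,342)],32))
E
```

```text
block [[ 678.47573881 -102.96085035   24.        ]] [[ 670.40228322 -104.335277     24.        ]
 [ 687.16829794 -103.76435244   24.        ]] [[ 677.78432417  -83.46414786   24.        ]
 [ 678.67768265 -124.12742775   24.        ]]
hook tip, base [[722.08665396  39.96340786  20.        ]
 [663.57887611  37.92543387  20.        ]
 [722.66635577  31.68994817  20.        ]] bar y at [[ 667.82658136  -43.42289918   11.        ]
 [ 683.95947435  -42.87118673   11.        ]
 [ 671.53412177 -168.45231006   11.        ]
 [ 690.19439915 -167.81964686   11.        ]]
cradle wall [[ 654.42494455 -318.56277938   32.        ]
 [ 716.44851284 -316.48380247   32.        ]
 [ 708.60146648 -171.42293847   32.        ]
 [ 652.07552063 -173.33791712   32.        ]]
cake base [[ 784.81172135 -218.6552785     0.        ]
 [ 861.79449929 -142.83512727    0.        ]
 [ 860.63528654 -304.33341913    0.        ]]
40 cake top row [[ 804. -223.   40.]
 [ 868. -160.   40.]] [[ 771. -196.   40.]] [[ 793. -254.   40.]]
60 cake top row [[ 798. -220.   60.]
 [ 861. -158.   60.]] [[ 766. -186.   60.]] [[ 802. -246.   60.]]
80 cake top row [[ 793. -216.   80.]
 [ 854. -156.   80.]] [[ 760. -177.   80.]] [[ 812. -238.   80.]]
100 cake top row [[ 788. -213.  100.]
 [ 848. -153.  100.]] [[ 754. -168.  100.]] [[ 822. -231.  100.]]
box rim [[ 601.14194335 -306.28527938   32.        ]]
```

```bash
python3 - <<'E'
from h import *
c=np.array([677.5,-104.2]); j=.036
manip.move_linear([*c,60],150,down(j))
print(manip.move_linear([*c,10],60,None,12)); o=manip.observe();print(o['time_s'],o['eef_pos'],o['ft_force'])
manip.gripper_close();o=manip.observe();print(o['time_s'],o['opening'],o['ft_force'],o['eef_pos'])
manip.move_linear([*c,75],60);o=manip.observe();print(o['time_s'],o['opening'],o['ft_force'],o['ft_torque'],o['eef_pos'])
snap('scene','s2');snap('wrist','w2')
E
```

```text
False
4.4333 [ 677.97413221 -104.32130121   10.44358908] [ 0.01503935 -0.4752118  -0.37634699]
5.5583 19.58100770777341 [ 0.15757503  0.39490158 -0.15555301] [ 677.55328871 -104.19666496    9.98142742]
6.7917 19.656381008014378 [-0.46408818 -0.10920802 -1.5930504 ] [-0.02398341 -0.07006103  0.02245327] [ 676.97710407 -104.03491537   74.27720867]
```

View pics/s2.png

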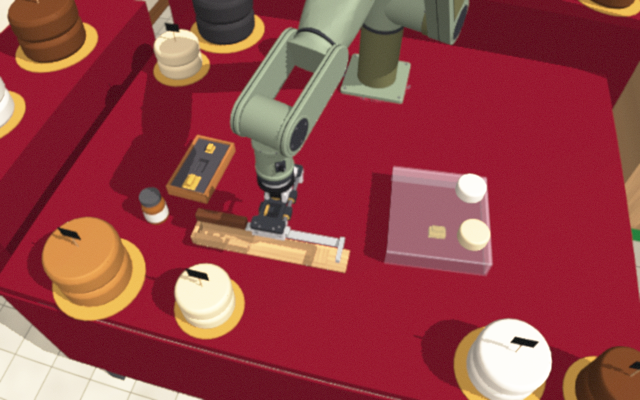

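View pics/w2.png

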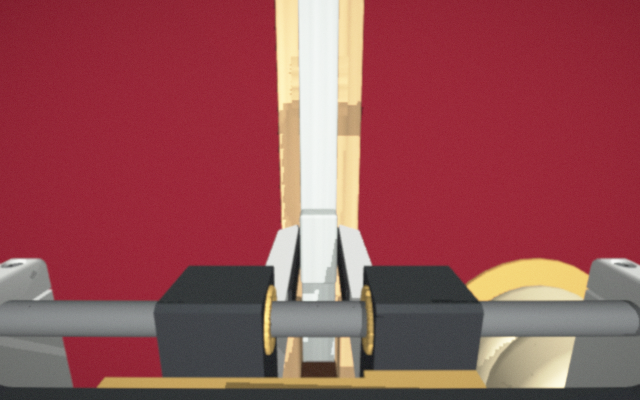

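```bash
cat >> h.py <<'E'
RO=np.array([524.6,123.3]);RY=1.672
U=np.array([np.cos(RY),np.sin(RY)]);V=np.array([-U[1],U[0]])
def ris(x,y): return RO+x*U+y*V
def st(*k):
    o=manip.observe();print(round(o['time_s'],2),o['eef_pos'].round(1),o['ft_force'].round(1),round(o['opening'],1),o['joint_positions'].round(2) if 'q' in k else '');return o
E
python3 - <<'E'
from h import *
c=ris(-175,45);print(c)
j=RY-np.pi/2
manip.move_linear([*c,75],150,down(j));st()
manip.move_linear([*c,14],80);st()
print(manip.move_linear([*c,1],20,None,5));st()
manip.open();st()
manip.move_linear([*c,90],150);st()
snap('top','t3')
h=ris(-175-148,45);manip.move_linear([*h,90],150);snap('wrist','w3');st('q')
E
```

```text
[497.51067818 -55.35096877]
8.28 [498.5 -55.7  75.4] [-0.3 -0.1 -2.6] 19.7 
9.2 [498.1 -55.5  14.4] [ 1.1 -0.4 -2. ] 19.9 
True
9.72 [497.5 -55.3   3.8] [0.6 0.6 3.3] 19.6 
10.93 [496.  -54.9   2.8] [0.1 0.3 0.2] 94.2 
11.67 [496.8 -55.2  89.4] [-0.6  0.4 -0.1] 94.0 
12.9 [ 512.3 -201.6   89.8] [-0.9  0.2  0.1] 94.0 [-0.53  0.28  1.71 -0.    1.16 -0.63]
```

View pics/t3.png

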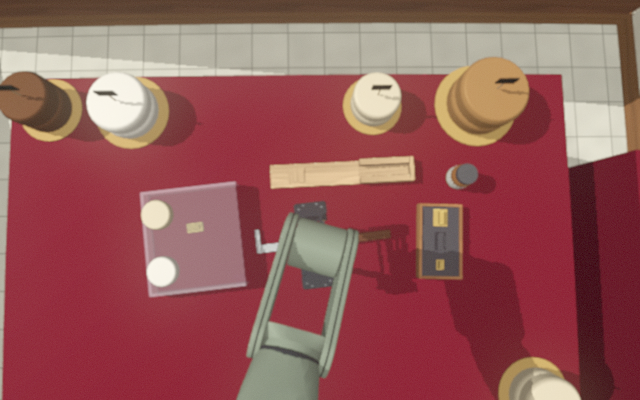

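View pics/w3.png

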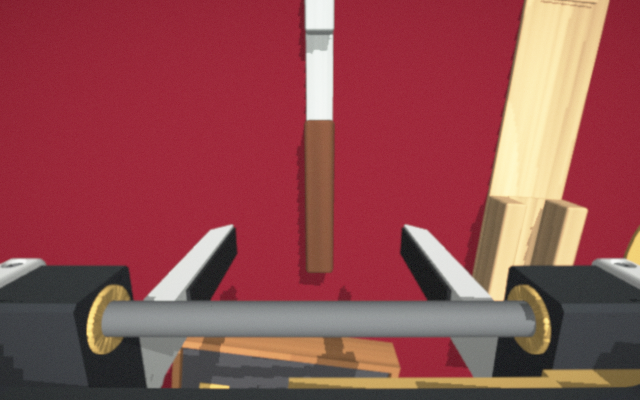

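```bash
python3 - <<'E'
from h import *
W=load('w3');T=load('top0')
for p,z in(((319,121),26),((319.5,271),26),((319.5,30),18),((319.5,121),5)):
    w=p2w(W,[p],z)[0];r=w[:2]-RO;print(p,w.round(1),'riser',(r@U).round(1),(r@V).round(1))
T=load('t3')
for p,z in(((255.5,231),14),((260,231),14),((258,252),14),((264,252),14)):
    w=p2w(T,[p],z)[0];r=w[:2]-RO;print(p,w.round(1),'riser',(r@U).round(1),(r@V).round(1))
E
```

```text
(319, 121) [ 506.  -136.7   26. ] riser -256.8 44.8
(319.5, 271) [ 518.4 -252.2   26. ] riser -373.0 44.1
(319.5, 30) [500.  -75.8  18. ] riser -195.6 44.5
(319.5, 121) [ 506.4 -137.     5. ] riser -257.2 44.4
(255.5, 231) [528.6  90.4  14. ] riser -33.2 -0.7
(260, 231) [528.5  78.8  14. ] riser -44.7 0.7
(258, 252) [474.8  84.2  14. ] riser -33.8 53.5
(264, 252) [474.6  68.9  14. ] riser -49.1 55.2
```

```bash
python3 - <<'E'
from h import *
h=ris(-323,44.5)
manip.move_linear([*h,40],120)
print(manip.move_linear([*h,5],50,None,10));st()
manip.gripper_close();st()
print(manip.move_linear([*ris(-123,44.5),5.3],90,None,12));st()
snap('top','t4');snap('scene','s4')
for n,b in(('t4',(120,160,280,310)),('s4',(330,150,510,290))):
    im=cv2.imread(f'pics/{n}.png')[b[1]:b[3],b[0]:b[2]];cv2.imwrite(f'pics/{n}c.png',cv2.resize(im,None,fx=4,fy=4,interpolation=cv2.INTER_CUBIC))
E
```

```text
False
14.32 [ 513.1 -202.6    5.1] [-0.3 -0.1  0.1] 93.9 
15.42 [ 512.9 -202.5    5. ] [-0.7 -0.2 -0.3] 21.7 
False
17.79 [492.7  -3.6   5.2] [ 0.7  1.4 -1.7] 21.7
```

View pics/t4c.png

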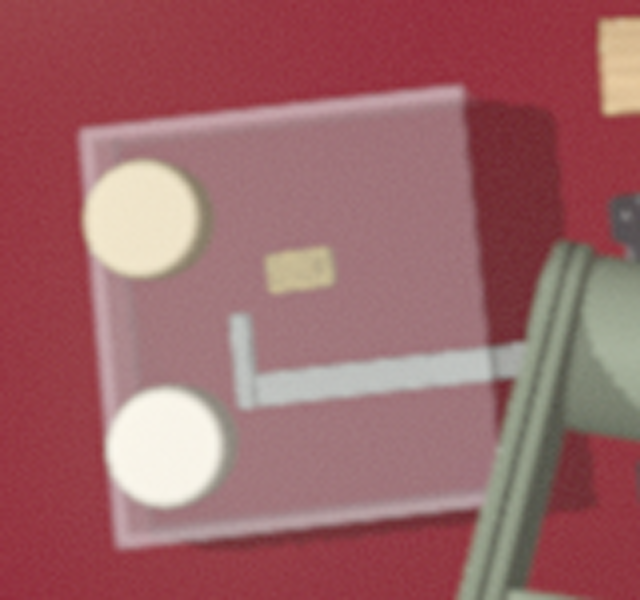

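View pics/s4c.png

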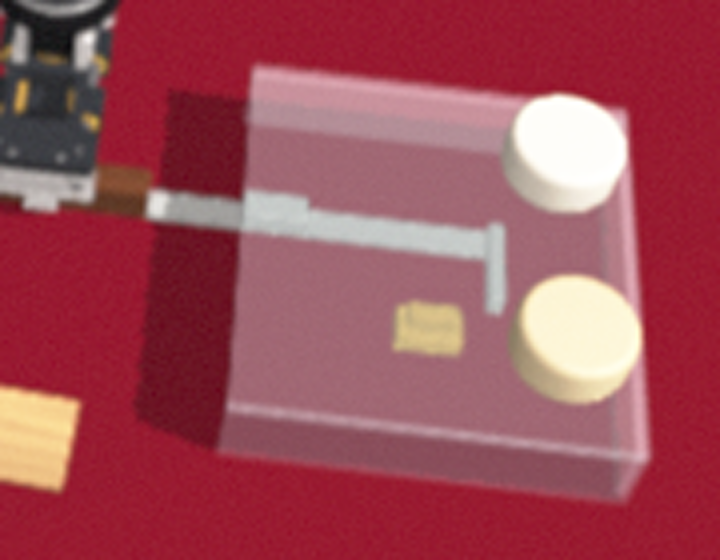

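```bash
python3 - <<'E'
from h import *
print(manip.move_linear([*ris(-123,1.5),5.3],60,None,12));st()
print(manip.move_linear([*ris(-240,1.5),5.3],60,None,12));st()
snap('top','t5')
print(manip.move_linear([*ris(-335,1.5),5.3],60,None,12));st()
snap('top','t6');snap('scene','s6')
for n,b in(('t5',(120,160,280,310)),('s6',(280,150,480,290)),('t6',(200,160,360,310))):
    im=cv2.imread(f'pics/{n}.png')[b[1]:b[3],b[0]:b[2]];cv2.imwrite(f'pics/{n}c.png',cv2.resize(im,None,fx=4,fy=4,interpolation=cv2.INTER_CUBIC))
E
```

```text
False
18.76 [535.5   0.8   5.2] [ 0.9 -0.6 -2.2] 21.7 
False
20.86 [ 547.4 -115.6    5.4] [-0.3 -0.3 -1.2] 21.9 
False
22.64 [ 557.1 -210.2    5.4] [ 0.4  0.3 -2.3] 21.9
```

View pics/t6c.png

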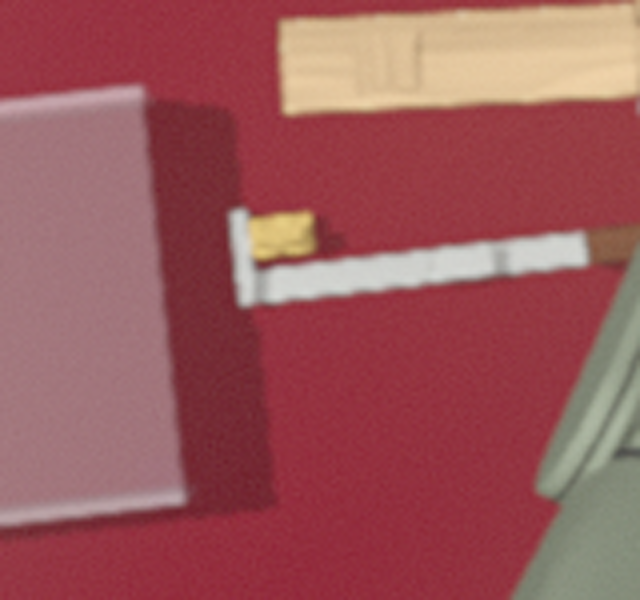

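View pics/s6c.png

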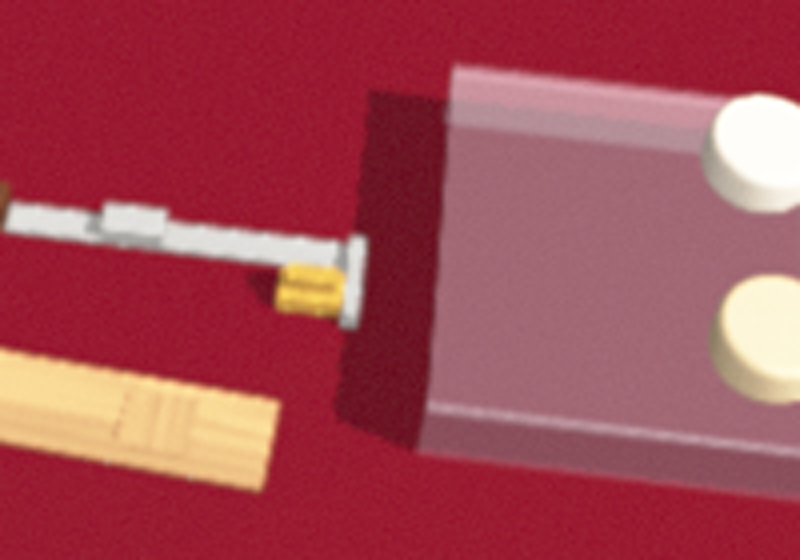

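```bash
python3 - <<'E'
from h import *
manip.open();st()
manip.move_linear([*ris(-335,1.5),75],150)
manip.move_linear([*ris(-150,-28.5),95],150);st()
snap('wrist','w7')
# ik for box
for j in(np.pi/2-.028,-np.pi/2-.028): print(manip.ik([496.5,-378.3,100],down(j)),manip.ik([496.5,-378.3,40],down(j)))
E
```

```text
23.93 [ 556.9 -210.1    5.3] [-1.1 -0.2 -0.6] 94.1 
25.95 [568.  -23.7  94.9] [0.1 0.  0.1] 93.8 
[-0.78963488  0.40787845  1.51024772  0.          1.22346649 -2.33243121] [-0.78963488  0.48171846  1.54408841  0.          1.11578579 -2.33243121]
[-0.78963488  0.40787845  1.51024772  0.          1.22346649  0.80916145] [-0.78963488  0.48171846  1.54408841  0.          1.11578579  0.80916145]
```

View pics/w7.png

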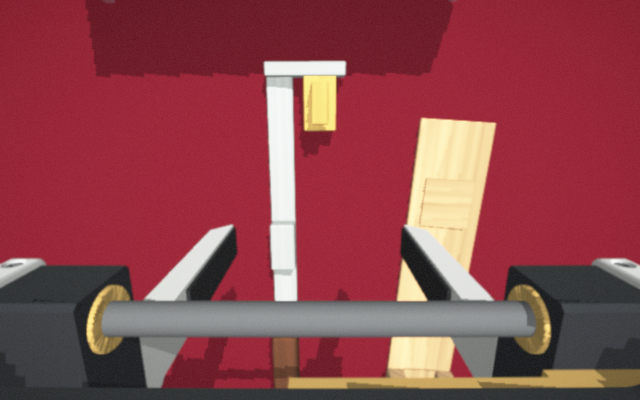

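```bash
python3 - <<'E'
from h import *
im=cv2.imread('pics/w7.png')[50:150,260:360];cv2.imwrite('pics/w7c.png',cv2.resize(im,None,fx=6,fy=6,interpolation=cv2.INTER_CUBIC))
E
```

```text
(no output)
```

View pics/w7c.png

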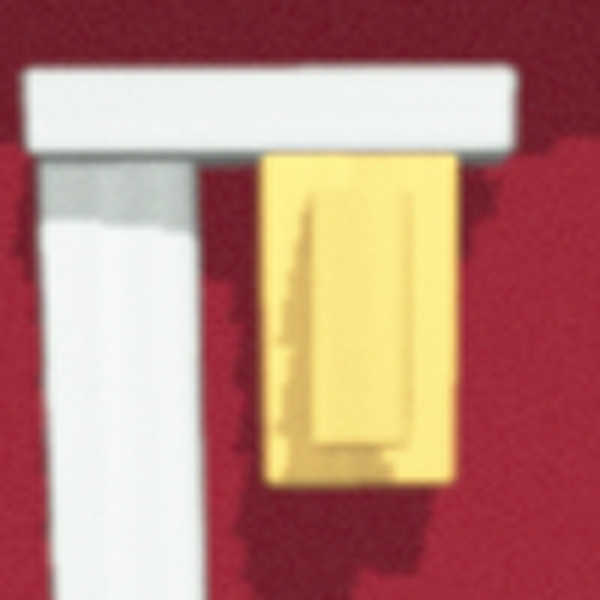

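```bash
python3 - <<'E'
from fit import *
W=load('w7');u=lambda p:up(p,6,(260,50))
P=[(20,12,14),(20,-12,14),(-20,-12,14),(-20,12,14)]
q,r=fit([(W,P,u([(260,154),(459,154),(457,481),(266,481)]))],[530,50,1.67]);print(q,r.round(1).tolist())
P2=[(-15,-6,27),(-15,6,27)]
q2,r=fit([(W,P+P2,u([(260,154),(459,154),(457,481),(266,481),(408,442),(314,442)]))],[530,50,1.67]);print(q2,r.round(1).tolist())
d=q[:2]-RO;print(d@U,d@V)
E
```

```text
[561.20168463  54.02032328   1.67726124] [[0.3, -0.3], [-0.2, -0.5], [-0.3, 0.3], [0.2, 0.5]]
[561.17386898  54.20119309   1.67695097] [[0.3, -0.5], [-0.2, -0.7], [-0.3, 0.1], [0.2, 0.2], [0.5, 0.4], [-0.4, 0.5]]
-72.62309680032996 -29.415008683570743
```

```bash
python3 - <<'E'
from h import *
c=[561.2,54.2];j=1.677-np.pi/2
manip.move_linear([*c,60],150,down(j))
print(manip.move_linear([*c,18.5],50,None,8));st()
manip.gripper_close();st()
manip.move_linear([*c,110],100);st()
manip.move_linear([415,-378,115],160,down(-np.pi/2-.028));st('q')
snap('wrist','w8')
snap('top','t8')
E
```

```text
False
27.7 [561.6  54.2  18.8] [-0.6  0.4  0.7] 94.1 
28.93 [561.1  54.2  18.5] [-0.   0.  -0.2] 11.9 
30.0 [560.4  54.2 109.1] [-0.2  0.6 -1.6] 11.6 
33.0 [ 415.2 -377.5  115. ] [ 0.  -0.5 -1.9] 11.7 [-0.89  0.27  1.66  0.    1.21  0.71]
```

View pics/w8.png

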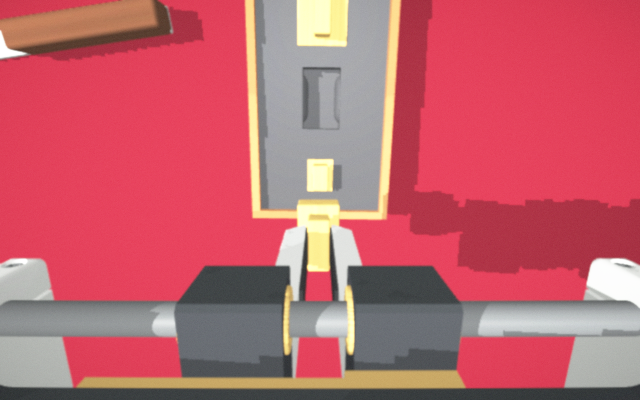

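View pics/t8.png

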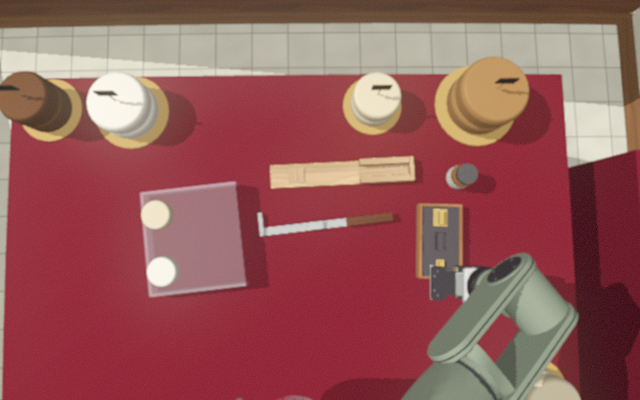

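```bash
python3 - <<'E'
from h import *
I=cv2.imread('pics/w8.png')
cv2.imwrite('pics/w8a.png',cv2.resize(I[0:150,240:400],None,fx=4,fy=4,interpolation=cv2.INTER_CUBIC))
cv2.imwrite('pics/w8b.png',cv2.resize(I[150:280,240:400],None,fx=4,fy=4,interpolation=cv2.INTER_CUBIC))
E
```

```text
(no output)
```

View pics/w8a.png

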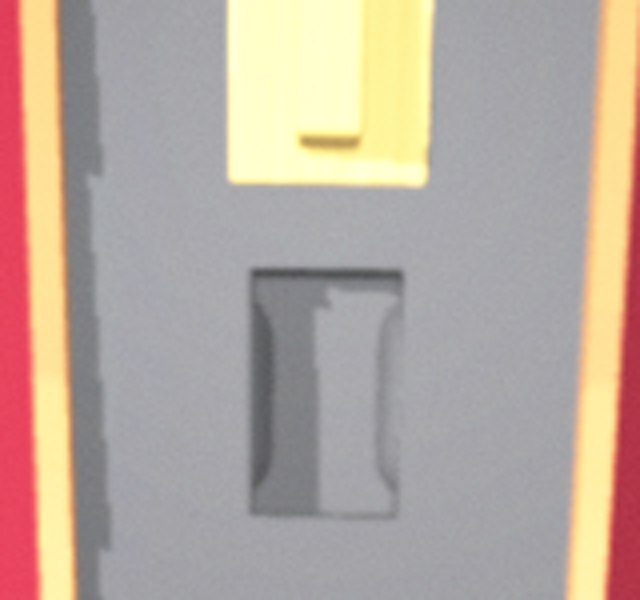

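View pics/w8b.png

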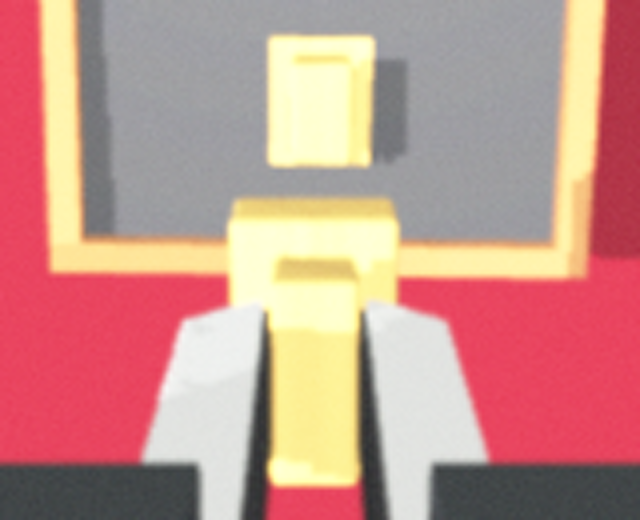

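```bash
python3 - <<'E'
from fit import *
W=load('w8');a=lambda p:up(p,4,(240,0));b=lambda p:up(p,4,(240,150))
P=[(23,14.5,26),(23,-14.5,26),(-23,-14.5,26),(-23,14.5,26)]
q,r=fit([(W,P,a([(252,271),(403,271),(396,515),(250,516)]))],[496,-378,0]);print('pocket',q,r.round(1).tolist())
B=[(-95,55,32),(-95,-55,32)]
print('boxcorner',p2w(W,b([(52,272),(586,277)]),32))
q2,r=fit([(W,P+B,np.r_[a([(252,271),(403,271),(396,515),(250,516)]),b([(52,272),(586,277)])])],[496,-378,0]);print('pocket+box',q2,r.round(1).tolist())
H=[(20,12,110.5),(20,-12,110.5),(15,6,123.5),(15,-6,123.5),(-15,6,123.5),(-15,-6,123.5)]
q3,r=fit([(W,H,b([(229,219),(398,219),(273,277),(358,277),(270,485),(360,485)]))],[415,-378,0]);print('held',q3,r.round(1).tolist())
E
```

```text
pocket [ 4.96986355e+02 -3.81966167e+02 -3.85032002e-02] [[-0.5, -0.7], [0.2, -0.2], [0.3, 0.8], [0.0, 0.1]]
boxcorner [[ 404.27412209 -323.43070415   32.        ]
 [ 400.29073224 -433.22809491   32.        ]]
pocket+box [ 4.97059934e+02 -3.81952610e+02 -3.78206034e-02] [[-0.5, -0.7], [0.1, -0.3], [0.3, 0.7], [0.0, 0.1], [-0.0, 0.1], [0.1, 0.3]]
held [ 4.15671029e+02 -3.77807871e+02 -2.35691500e-02] [[0.3, -0.3], [0.1, -0.4], [-0.9, 0.5], [0.3, 0.5], [0.5, -0.1], [-0.5, -0.2]]
```

```bash
python3 - <<'E'
from h import *
c=[496.8,-381.8];j=-np.pi/2-.038
manip.move_linear([*c,100],120,down(j));
manip.move_linear([*c,50],80);manip.wait(.1);st()
for z in (46,43,40,37,35.5):
    f=manip.move_linear([*c,z],15,None,18);o=st()
    if f: print('stop');break
snap('scene','s9');snap('wrist','w9')
im=cv2.imread('pics/s9.png')[120:220,150:260];cv2.imwrite('pics/s9c.png',cv2.resize(im,None,fx=5,fy=5,interpolation=cv2.INTER_CUBIC))
E
```

```text
34.82 [ 497.4 -382.3   50.8] [ 0.1 -0.2 -1.5] 11.5 
35.23 [ 496.7 -381.7   45.9] [-0.1  0.5 -1.3] 11.7 
35.58 [ 496.6 -381.7   42.7] [ 0.4 -0.6 -2.3] 11.8 
35.93 [ 496.7 -381.7   39.8] [-0.6 -0.1 -1.6] 11.6 
36.28 [ 497.2 -382.    37.8] [-0.6  1.7  4.5] 11.6 
36.53 [ 497.4 -382.1   36.7] [-0.5  1.6  6.1] 11.9
```

View pics/s9c.png

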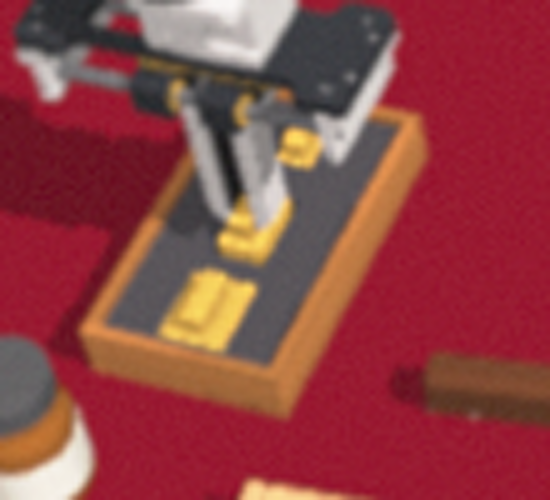

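View pics/w9.png

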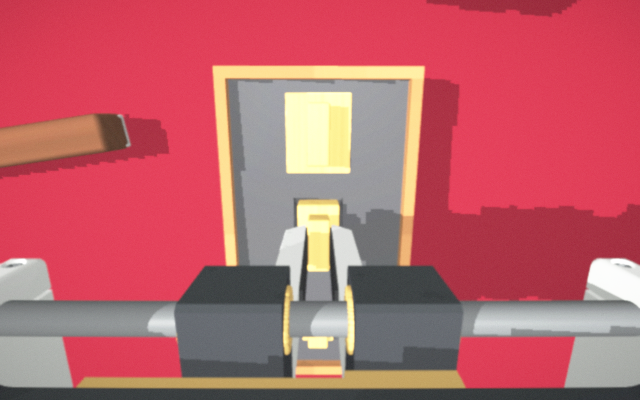

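```bash
python3 - <<'E'
from h import *
c=[496.8,-381.3]
for z in (34,32.8):
    f=manip.move_linear([*c,z],12,None,14);o=st()
    if o['eef_pos'][2]<34.6 or f: break
manip.open();st()
manip.move_linear([496.8,-381.5,110],150)
manip.gripper_close()
manip.move_linear([415,-378,115],150);st()
snap('wrist','w10')
I=cv2.imread('pics/w10.png')
cv2.imwrite('pics/w10a.png',cv2.resize(I[0:220,230:410],None,fx=3.5,fy=2.7,interpolation=cv2.INTER_CUBIC))
E
```

```text
36.92 [ 497.6 -382.1   35.8] [-1.   2.2  8.4] 11.6 
37.17 [ 497.7 -382.1   34.7] [-0.9  2.1  8.6] 11.6 
38.48 [ 496.8 -381.3   32.8] [ 0.3 -0.9 -0.6] 94.0 
41.26 [ 415.6 -378.3  115.3] [ 0.6 -0.5  0.6] 0.7
```

View pics/w10a.png

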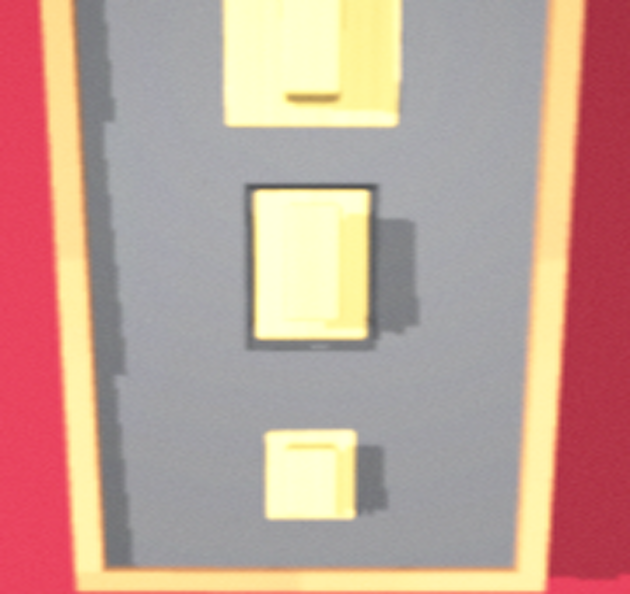

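```bash
python3 - <<'E'
from h import *
c=[496.8,-381.7]
manip.move_linear([*c,60],150)
z=50
while z>33:
    z-=1.5
    f=manip.move_linear([*c,z],25,None,22);o=st()
    if f or o['ft_force'][2]>22: print('stop');break
manip.move_linear([*c,110],150)
manip.move_linear([415,-378,115],150);st()
snap('wrist','w11')
I=cv2.imread('pics/w11.png')
cv2.imwrite('pics/w11a.png',cv2.resize(I[0:220,230:410],None,fx=3.5,fy=2.7,interpolation=cv2.INTER_CUBIC))
E
```

```text
42.73 [ 496.7 -381.7   48.4] [-0.3 -0.3 -0.2] 0.1 
42.98 [ 496.8 -381.7   47. ] [-1.  -1.2 -0.5] 0.4 
43.23 [ 496.7 -381.6   45.3] [ 0.   0.1 -0.4] 0.5 
43.48 [ 496.8 -381.7   43.9] [ 0.3 -0.6  0.3] 0.5 
43.73 [ 497.  -382.2   43.3] [-2.1  0.7  3.8] 0.3 
43.98 [ 497.3 -382.6   42.3] [-2.1 -0.1  6.9] 0.3 
44.23 [ 497.6 -382.6   41.1] [-0.8  0.8  6.9] 0.2 
44.48 [ 497.4 -382.2   39.6] [-2.2  0.5  7.9] 0.4 
44.73 [ 497.3 -381.9   39.3] [-4.2  4.  14. ] 0.6 
44.98 [ 497.4 -382.    39.2] [-5.6  5.6 21.4] 0.4 
45.23 [ 497.4 -382.    39.2] [-8.   7.8 26.8] 0.7 
stop
46.58 [ 415.3 -378.   114.7] [ 0.1  0.1 -0.2] 0.8
```

View pics/w11a.png

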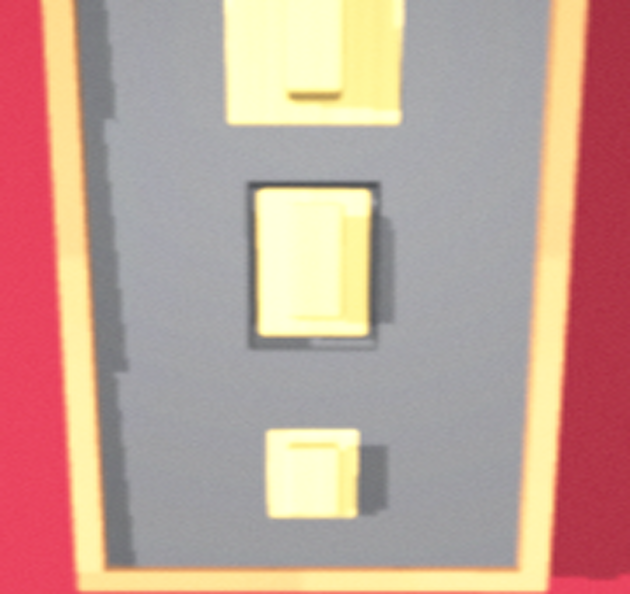

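```bash
python3 - <<'E'
from h import *
manip.move_linear([400,-378,250],150);st()
snap('top','t12');snap('scene','s12')
T0=load('top0')
a=cv2.imread('pics/top0.png');b=cv2.imread('pics/t12.png')
for n,(x0,y0,x1,y1) in dict(cheeses=(138,195,180,290),jar=(440,160,482,192)).items():
    print(n,'max diff',cv2.absdiff(a,b)[y0:y1,x0:x1].max(), cv2.phaseCorrelate(*[np.float32(cv2.cvtColor(i[y0:y1,x0:x1],cv2.COLOR_BGR2GRAY)) for i in(a,b)]))
E
```

```text
47.69 [ 399.6 -377.4  248.8] [0.1 0.4 0.3] 0.3 
cheeses max diff 9 ((0.4747089530663402, 0.013306426814338579), 1.0362122968391136)
jar max diff 13 ((0.5323412418285791, -0.11092140762527336), 0.9627679814894994)
```

View pics/s12.png

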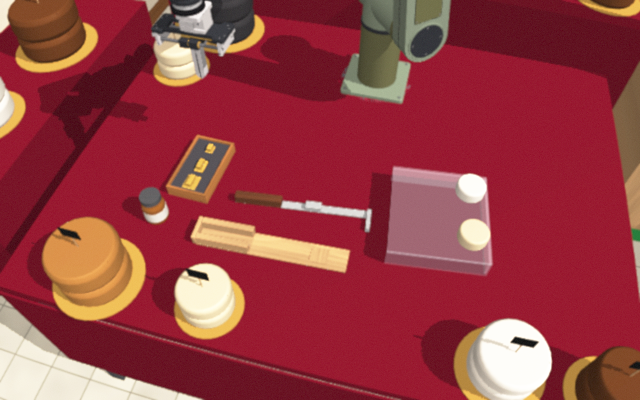

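View pics/t12.png

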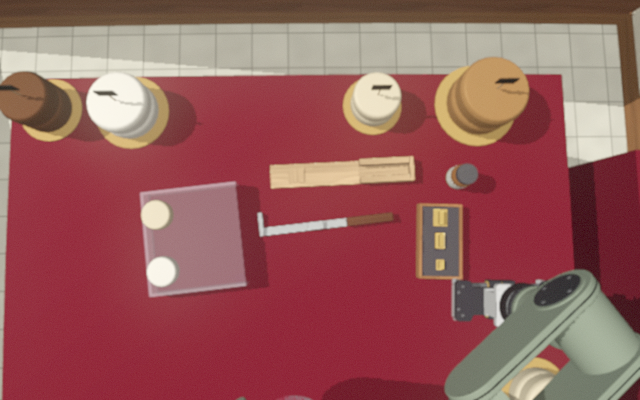

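Both pictures show the weight in the middle pocket (top view, 440,240), the rake lying flat and free, and the cheeses and jar where they were (differences at noise level).

```bash
python3 - <<'E'
from h import *
manip.finish_job()
E
```

```text
the job is handed in; nothing more can be done
```

The job is done and handed in; the clock read about 48 s at the last check. I lifted the rake by its steel block, laid it flat and let go. I took it again by the handle, hooked in behind the weight and dragged it about 30 mm or more clear of the riser. The rake was left lying flat, and the weight was pressed into the empty pocket.

- **Weight:** pressing with the shut fingers stopped hard with the rib top at 39.2 mm, against 39 mm when home. Holding it down needed up to 27 N. The wrist picture shows it square and centred in the pocket.
- **Bystanders:** the before and after top pictures of the cheeses and the jar differ only at noise level. A shift estimate from the same pictures gave about 0.5 pixel sideways for both. I took that as an artefact, because a real shift would have shown in the pixel differences.
- **Box position:** my first estimate from the scene and top cameras was about 4 mm off in y compared with the wrist camera. The cause was an outer wall face I had read as the rim, so I used the wrist camera's figure.

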